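# Unclamp the V block and put it back beside its twin

### The arm

A 6-joint arm with a two-finger parallel gripper is mounted at the origin on the work surface; the furniture and walls round the work are solid. World frame = base frame: x ahead of the robot, y to its left, z up, the work surface at z = 0. Lengths are in mm, angles in rad, forces in N, time in s.
With the tool pointing down it reaches from about 275 to 750 mm from the base axis. Payload 10.2 kg.
Tool frame: the origin (TCP) lies at the very end of the fingers, on their centre line; the grasp point (between the pads) lies behind it (ctrl.grasp_offset is the z of the grasp point in the tool frame, in mm); z points along the fingers, y is the direction in which the jaws open and shut (so a half turn about z gives the same grasp; the last joint's range is limited). The gripper opens to 85 mm and grips with 20 to 120 N. Pads are 22 mm wide; open, the fingers measure 114 mm over their backs; the gripper's body (76 mm by 85 mm) begins 54 mm behind the grasp point. The pads swing forward as they close: fully open they stand 13 mm farther back than shut.
Start: joints at [-1.454, 0.313, 1.498, -0, 1.331, -0.223], TCP at [174.969, -494.992, 231.294] pointing down, gripper open.
Joint ranges: [-2.94, 2.94], [-0.97, 2.17], [0.19, 2.56], [-1.23, 4.37], [0.02, 3.11], [-2.88, 2.88]. Speed limits (rad/s): [2.39, 2.39, 3.01, 3.14, 3.14, 3.14].

### API

Orientations are given as a unit quaternion [w, x, y, z].
In Python, from rig import ctrl, capture, job gives the robot as it stands. The module is installed in compiled form; this text tells all that it offers.
- The arm moves only by the tool move_arm, never from a script. Its argument "series" is a list of rows, each a list of 7 numbers: the turn, a rotation vector about the tool's x, y, z in rad, then the shift along the tool's x, y, z in cm, then the opening, from 0 (shut) to 1 (fully open). A call has 1 to 5 rows; each row is the pose to reach, as a shift and turn from the pose measured when the call began, along the tool's axes at that moment; what a row does not reach only later rows make up. A row lasts 1/12 s, in which the tool goes at most 41.7 mm and 7.16 degrees, less where a joint would pass 70% of its speed; a pose out of reach is approached as far as the arm can. A call with a gripper value outside its range is refused whole. The fingers move at their own pace and stop on an object; "grip_force" is the grip in N (left out, the last holds). Time passes only in rows, so rows that repeat a pose let the fingers close. It gives the time, the measured TCP pose, the force and the opening at its end, in the units of the state.
- ctrl.sense(): the state, without advancing time (a new reading comes with each control period).
- capture(name): name is "scene" or "top" or "wrist"; returns a dict with "frame" (384x512x3 uint8, red, green, blue), "mtx" (3x3 intrinsics, pixels), "R" (3x3) and "t" (3): a world point X has camera coordinates R X + t. Camera axes: x right, y down, z forward; pixel columns grow to the right and rows downward; lengths in mm; the calibration is good to about 2 mm. A picture is of the moment at which its call begins. There is no depth.
- job.finish_job(): hands the job in, once; it reports no verdict.
The state is a dict: "time_s": time; "joints": joint angles; "dq": joint speeds; "tau": joint torques, N m; "eef_pos": TCP position; "ee_rot": TCP orientation; "force": force on the tool from outside, world axes, zero at the start; "wrist_torque": the same for the moment, N m; "grip_width": opening from 0.0 (shut) to 1.0 (fully open).
Only numpy, scipy, OpenCV 4.12 (cv2) and the standard library are available. Lean on these libraries where they do the work, as an engineer would, in place of code of your own. Each camera call takes 0.05 s, during which the arm holds its last target.

### The job

Throw the lever of the toggle clamp right over so that it stays open, lift the freed V block out of the fixture and set it down flat on the bare bench. The fixture's rails leave only the block's ends free and the storage stand leaves only its long sides free, so let go of it there and take it again across its sides, then lower it, groove up, into the empty bay of the wooden stand beside its twin. Leave the clamp open, and do not disturb the twin or the tools lying about.

Things in the scene. Friction and masses are not known exactly. Their poses are not given: they have to be found in the camera images.
- fixture: Clamping fixture fixed to the bench, left or right. Aluminium base 120 mm wide (y), from x = -66 to +110 mm, 10 mm thick. Origin on the bench under the nest's centre; +x points from nest to clamp, z up. The clamp's two cheek plates stand at x = 58..98 mm, y within +-14 mm, tops 70 mm above the bench.
- nest (a point): Floor centre of the fixture's nest, 10 mm above the bench, axes as the fixture. The V block sits here, length along y, between two dark steel rails (x = 22..40 mm either side, 54 mm long in y, 32 mm high above this floor). The ends are free but for lips 3 mm high at y = 32..37 mm either side.
- clamp_pivot (a point): Centre of the clamp lever's hinge, 78 mm from the nest along the fixture's +x, 60 mm above the bench. The hinge runs along the fixture's y; this point's axes are the fixture's and do not turn with the lever. Shut, the lever's level arm reaches 88 mm from here over the block: 18 mm wide, highest part 74 mm above the bench; its pressure pad is 36 x 18 mm.
- clamp_grip (a point): Middle of the lever handle's black rubber grip, on its centre line, 80 mm from the pivot. The grip is a round bar, 20 mm across, from 35 to 120 mm from the pivot. Shut, the handle stands up, leaning 10 degrees (0.1745 rad) towards the nest, top 177 mm above the bench. Handle and arm are one piece; opening swings the handle towards the fixture's +x and down.
- lever (a joint): Turn of the clamp lever, rad: 0 shut (arm level on the block), 1.92 fully open (arm up and 20 degrees back, handle laid back 10 degrees below level). Over-centre: its weight holds it shut below about 0.8 rad and swings it open by itself beyond, where it stays. A few newtons on the grip move it.
- block_mid (a point): Centre, half-way up, of the loose steel V block to be moved: 60 mm long (x, along the groove), 40 mm wide (y), 34 mm high (z up), about 0.4 kg. The top has a V groove 22 mm wide between two 9 mm ridges. It starts in the fixture's nest, length along the fixture's y. Both ends are alike.
- bay_right (a point): Floor centre of the stand's empty bay, 8 mm above the bench; the block's length goes along x, z up. End stops: inner faces 35 mm either side along x, 14 mm thick, 44 mm wide, 30 mm above this floor. Side lips: 3 mm high, 4 mm thick, inner faces 25 mm either side along y. The twin's bay, alike, is centred 90 mm to +y.
- stand: Wooden storage stand with two bays side by side, fixed to the bench on the side where the fixture is not: base 120 (x) x 190 (y) x 8 mm. Origin on the bench under its centre; the bays lie 45 mm to either side along y, the empty one at -y.
- twin_mid (a point): Centre, half-way up, of the twin V block (loose, same size) in the stand's other bay; leave it alone.
- disc_mid (a point): Centre of a loose flap disc, 98 mm across, 14 mm thick, flat on the bench; bystander.
- tape_mid (a point): Centre of a loose yellow tape measure, 32 x 82 x 60 mm, standing; bystander.
Mind the look-alikes: they are no part of the job. Of the things that look like the fixture, the larger one is meant. Leave any purple or red look-alike of the part that bears block_mid alone.

How it is judged (in metres and radians):
On the way, in this order (a step that is already met when the one before it is completed fails the run):
1. the clamp lever is thrown open (past 1.6 rad) while the block still sits in the nest (value of joint lever above 1.6 rad and distance of block_mid from where it was at the start of the episode below 0.012 m), for 0.2 s.
2. the block lies flat on the bare bench, let go and at rest (height (world z) of block_mid below 0.0195 m and angle between block_mid's own z axis and vertical below 0.1 rad and contact force between the fingers and block below 0.05 N and linear speed of block below 0.02 m/s), for 0.2 s.
At the end, for the whole second after the job is handed in: The V block lies groove up (within 0.1 rad) on the floor of the empty bay, within 7 mm of its centre along and across and within 0.15 rad of its direction, at rest and let go; the clamp lever is still open beyond 1.6 rad; the twin is within 10 mm of where it was (value of joint lever above 1.6 rad and x of block_mid in the frame of bay_right between -0.007 and 0.007 m and y of block_mid in the frame of bay_right between -0.007 and 0.007 m and z of block_mid in the frame of bay_right between 0.0145 and 0.0195 m and angle between the x axis of block_mid and the x axis of bay_right, either way round below 0.15 rad and angle between block_mid's own z axis and vertical below 0.1 rad and linear speed of block below 0.02 m/s and distance of twin_mid from where it was at the start of the episode below 0.01 m and contact force between the fingers and block below 0.05 N); the robot touches nothing.
It fails at once if the twin V block is shifted more than 15 mm (distance of twin_mid from where it was at the start of the episode above 0.015 m).
It fails at once if the flap disc is shifted more than 25 mm (distance of disc_mid from where it was at the start of the episode above 0.025 m).
It fails at once if the tape measure is shifted more than 25 mm (distance of tape_mid from where it was at the start of the episode above 0.025 m).
It also fails if it takes over 72 s, if anything falls off the work surface, if the arm or the gripper's body presses on something with over 40 N, if the wrist force passes 120 N, or if a joint passes its speed limit or range.

## Working session

There is one attempt and no reset: what is moved stays moved. The work goes in short steps, Python scripts to look and compute and a tool call to move; the robot and the scene stay as the last step left them, time stands still between calls to the robot, and variables do not carry over. Pictures are saved under pics/ and viewed, and the job is handed in when it is done.

Besides the shell and the picture viewer there is one more tool, called after ">>>" in YAML: its name, and indented under it one key for each argument. move_arm: Moves the arm, as the interface text tells. Its arguments: {"type":"object","properties":{"series":{"type":"array","items":{"type":"array","items":{"type":"number"}}},"grip_force":{"type":"number"}},"required":["series"]}

```bash
mkdir -p pics; python3 - <<'E'
from rig import ctrl,capture
import cv2,pickle
print(ctrl.sense(), ctrl.grasp_offset)
d={}
for n in("scene","top","wrist"):
    c=capture(n);d[n]=c;cv2.imwrite(f"pics/{n}0.png",c["frame"][:,:,::-1])
    print(n,c["mtx"].tolist(),c["R"].tolist(),c["t"].tolist())
pickle.dump(d,open("d0.pkl","wb"))
E
```

```text
{'time_s': 0.0, 'joints': array([-1.45438090e+00,  3.13448214e-01,  1.49844305e+00, -6.36565229e-06,
        1.33100759e+00, -2.23406855e-01]), 'dq': array([ 0.00021436,  0.00055736, -0.00013888,  0.00051362,  0.00020124,
        0.00141637]), 'tau': array([-1.06460893e-04, -4.12262642e+01, -2.59745157e+01, -1.99631368e-04,
        4.10904860e-03,  1.06555191e-05]), 'eef_pos': array([ 174.94521889, -494.71672897,  230.73374893]), 'ee_rot': array([-6.52330801e-04,  9.85599458e-01,  1.69095480e-01,  3.18345358e-05]), 'force': array([ 0.08303631, -0.02387473,  0.04251891]), 'wrist_torque': array([ 0.02714938, -0.00452892, -0.01287051]), 'grip_width': 0.9982447682821347} -18.700000000000003
scene [[372.6400034236567, 0.0, 258.75797803248344], [0.0, 372.6400034236567, 194.06031465769445], [0.0, 0.0, 1.0]] [[-0.6047380458736549, -0.7964133303150989, 0.004207513437477412], [-0.4181388012731085, 0.3129988569674567, -0.8527553332620991], [0.6778287680106244, -0.5174529184703465, -0.5222936323790671]] [398.8270513069007, 221.59063251598172, 983.0648903737682]
top [[391.184216112549, 0.0, 255.81207573878376], [0.0, 391.184216112549, 193.49478484355046], [0.0, 0.0, 1.0]] [[0.09304129645242085, -0.9956523170741981, 0.004447545304236169], [-0.9719678326425667, -0.09179493034088576, -0.21645374349228313], [0.2159209333588661, 0.01581626594656373, -0.9762827440188339]] [95.34080423620685, 469.99340783787517, 1310.8227701143007]
wrist [[313.4209381377998, 0.0, 258.8867731877628], [0.0, 313.4209381377998, 193.3998923182941], [0.0, 0.0, 1.0]] [[0.3331065258265871, -0.942887631656738, -0.0017194535446566522], [-0.894703028606115, -0.31665816813210695, 0.3150144364283429], [-0.29756769491124097, -0.10339496420991366, -0.9490853219396262]] [-523.8591366973596, -41.813503820612844, 381.11967930379575]
```

View pics/scene0.png

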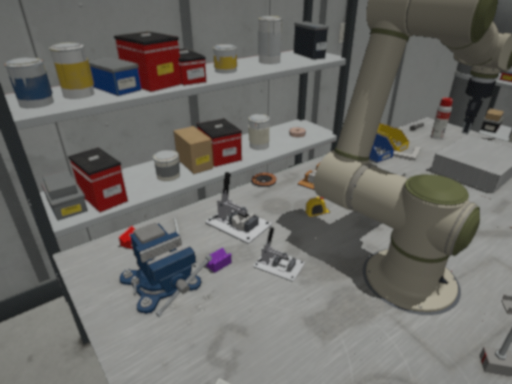

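View pics/top0.png

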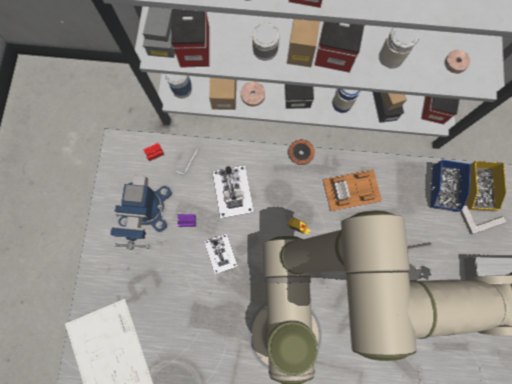

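View pics/wrist0.png

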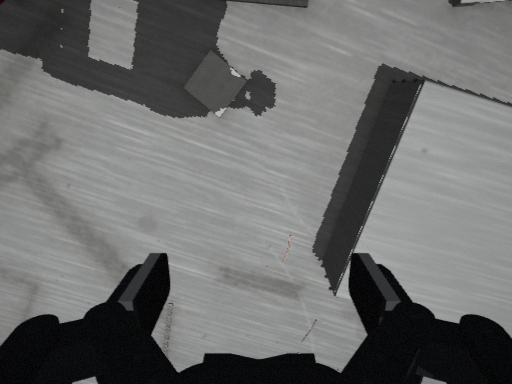

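The top view shows two look-alike fixtures: the larger at about (233,191), the smaller at (220,253). The stand with the twin is at about (352,190), the disc at (301,152) and the tape at (299,226). The decoy blocks are purple at (187,220) and red at (153,152). I'll take close crops to check this.

```bash
python3 - <<'E'
import cv2,pickle,numpy as np
d=pickle.load(open("d0.pkl","rb"))
t=d["top"]["frame"][:,:,::-1]
a=cv2.resize(t[155:225,195:270],None,fx=8,fy=8,interpolation=cv2.INTER_CUBIC)
cv2.imwrite("pics/c_fix.png",a)
a=cv2.resize(t[140:240,285:395],None,fx=6,fy=6,interpolation=cv2.INTER_CUBIC)
cv2.imwrite("pics/c_stand.png",a)
s=d["scene"]["frame"][:,:,::-1]
a=cv2.resize(s[160:290,190:330],None,fx=5,fy=5,interpolation=cv2.INTER_CUBIC)[:600,:800]
cv2.imwrite("pics/c_scene.png",a)
E
```

```text
(no output)
```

View pics/c_fix.png

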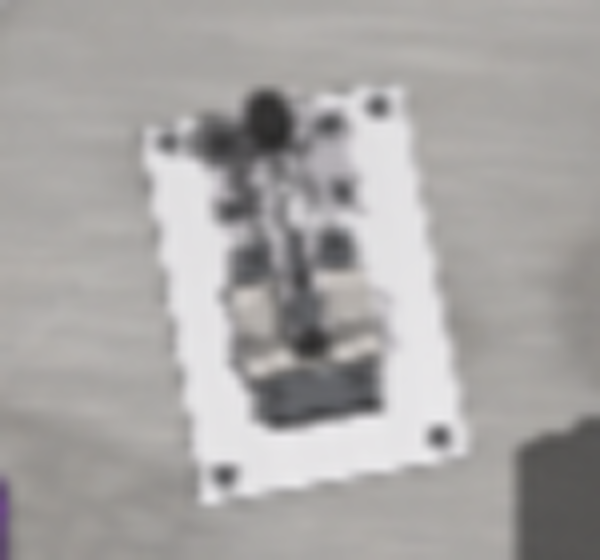

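View pics/c_stand.png

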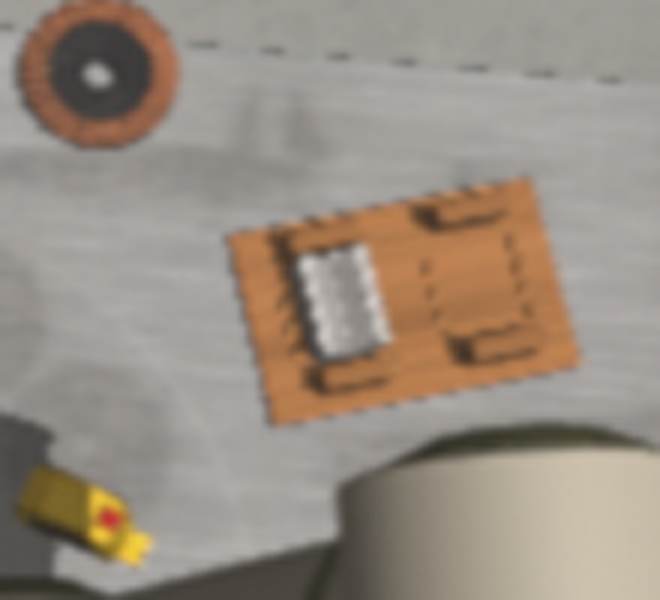

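View pics/c_scene.png

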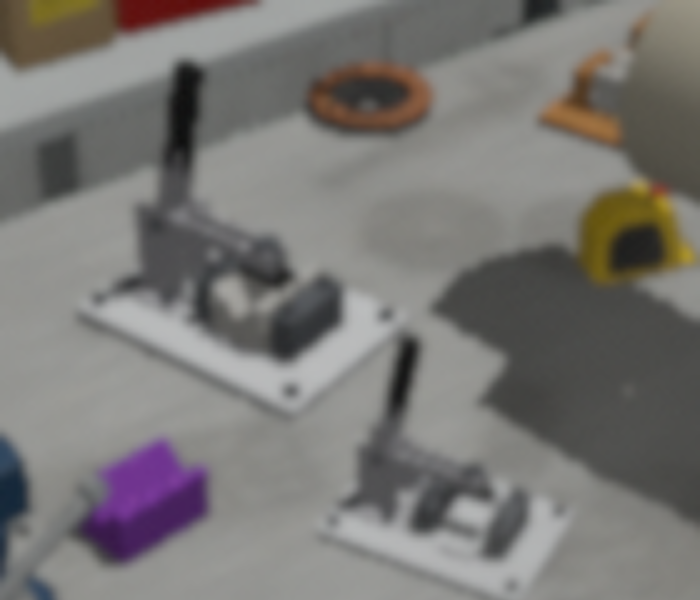

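The crops confirm it. The larger fixture holds the beige-topped steel block, with the handle on its far side. The stand is the orange plate with the twin in the left bay and the right bay empty. The small fixture is empty. Next I'll measure with masks and rays.

```bash
cat > h.py <<'E'
import numpy as np,cv2,pickle
def ray(c,uv,z):
    K,R,t=map(np.array,(c["mtx"],c["R"],c["t"]))
    o=-R.T@t; d=R.T@np.linalg.inv(K)@np.array([uv[0],uv[1],1.]); return o+d*(z-o[2])/d[2]
def proj(c,X):
    K,R,t=map(np.array,(c["mtx"],c["R"],c["t"])); p=K@(R@np.array(X,float)+t); return p[:2]/p[2]
def plane_rect(c,mask,z):
    ys,xs=np.nonzero(mask); 
    cs,_=cv2.findContours(mask,cv2.RETR_EXTERNAL,cv2.CHAIN_APPROX_NONE)
    k=max(cs,key=cv2.contourArea)[:,0,:]
    P=np.array([ray(c,p,z)[:2] for p in k],np.float32)
    return P,cv2.minAreaRect(P)
E
python3 - <<'E'
from h import *
d=pickle.load(open("d0.pkl","rb"))
c=d["top"]; f=c["frame"]; hsv=cv2.cvtColor(f,cv2.COLOR_RGB2HSV)
print("base",proj(c,[0,0,0]))
# fixture
m=((f.min(2)>205)).astype(np.uint8); m[:, :200]=0;m[:,265:]=0;m[:155]=0;m[225:]=0
m=cv2.morphologyEx(m,cv2.MORPH_CLOSE,np.ones((5,5)))
P,r=plane_rect(c,m,10); print("fix",r,cv2.boxPoints(r).tolist())
m=((hsv[...,0]>5)&(hsv[...,0]<20)&(hsv[...,1]>100)).astype(np.uint8); m[:,:318]=0;m[:,390:]=0;m[:160]=0;m[218:]=0
m=cv2.morphologyEx(m,cv2.MORPH_CLOSE,np.ones((5,5)))
P,r=plane_rect(c,m,8); print("stand",r,cv2.boxPoints(r).tolist())
print("disc",ray(c,(301.5,152),7),"tape",ray(c,(299,226),60), "purple",ray(c,(187,220),34))
print("shelf edge low", [ray(c,p,0) for p in ((105,130),(270,143),(400,154))])
s=d["scene"]
E
```

```text
base [284.26429569 333.75325991]
fix ((469.78375244140625, 224.6380615234375), (173.23634338378906, 117.67784118652344), 15.8314208984375) [[370.3994140625, 257.6150207519531], [402.50286865234375, 144.40086364746094], [569.1680908203125, 191.66110229492188], [537.0646362304688, 304.875244140625]]
stand ((515.4612426757812, -203.38909912109375), (117.45704650878906, 187.21871948242188), 16.666881561279297) [[432.3521728515625, -130.55615234375], [486.04779052734375, -309.9095458984375], [598.5703125, -276.2220458984375], [544.8746948242188, -96.86865234375]]
disc [640.64797586 -13.50905724   7.        ] tape [358.23291406 -17.89986424  60.        ] purple [346.51118266 368.26275637  34.        ]
shelf edge low [array([659.72208317, 724.56553273,   0.        ]), array([667.06072451, 105.03502629,   0.        ]), array([ 669.83313619, -378.24712379,    0.        ])]
```

```bash
cat >> h.py <<'E'
FC=np.array([469.8,224.6]); FY=np.deg2rad(15.83)
fx=np.array([np.cos(FY),np.sin(FY)]); fy=np.array([-fx[1],fx[0]])
NEST=FC-22*fx
def F(x,y,z): return np.r_[NEST+x*fx+y*fy,z]
E
python3 - <<'E'
from h import *
d=pickle.load(open("d0.pkl","rb"))
pts=[F(x,y,10) for x in(-66,110) for y in(-60,60)]+[F(58,0,177),F(78,0,60),F(-20,0,44),F(64,0,139)]+[F(0,s*30,44) for s in(-1,1)]
for n,(x0,x1,y0,y1,k) in dict(top=(195,270,155,225,8),scene=(200,280,165,250,7)).items():
    c=d[n]; im=cv2.resize(c["frame"][y0:y1,x0:x1,::-1],None,fx=k,fy=k,interpolation=cv2.INTER_CUBIC)
    for p in pts:
        u=(proj(c,p)-[x0,y0]+.5)*k
        cv2.circle(im,tuple(int(v) for v in u),5,(0,0,255),1)
    cv2.imwrite(f"pics/chk_{n}.png",im)
print(NEST,F(78,0,60))
E
```

```text
[448.63434349 218.59875143] [523.67621658 239.87590545  60.        ]
```

View pics/chk_top.png

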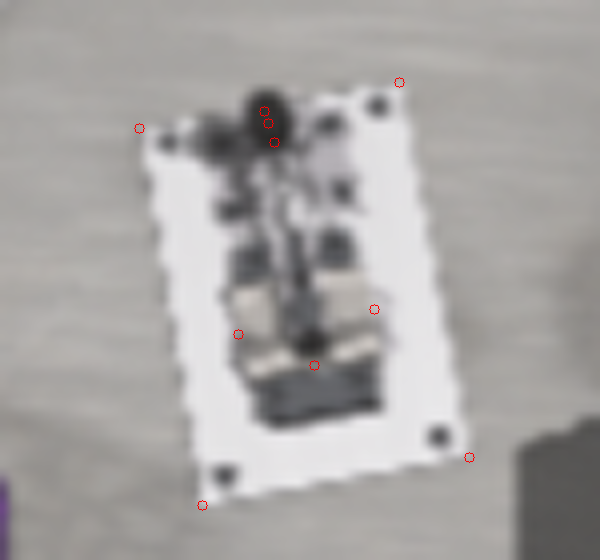

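View pics/chk_scene.png

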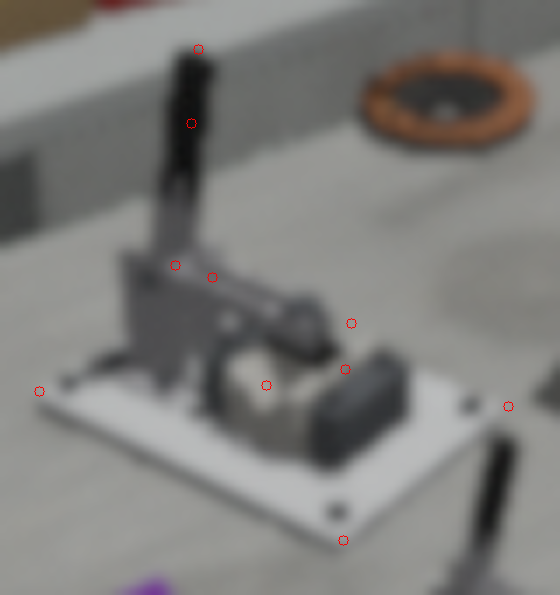

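```bash
cat >> h.py <<'E'
from scipy.spatial.transform import Rotation as Ro
def delta(X,yaw_deg,n=1):
    """row for target TCP X, tool x at yaw (world), z down"""
    from rig import ctrl
    s=ctrl.sense(); q=s["ee_rot"]; R0=Ro.from_quat([q[1],q[2],q[3],q[0]])
    a=np.deg2rad(yaw_deg); T=Ro.from_matrix(np.array([[np.cos(a),np.sin(a),0],[np.sin(a),-np.cos(a),0],[0,0,-1]]))
    rv=(R0.inv()*T).as_rotvec(); dp=R0.inv().apply(np.array(X)-s["eef_pos"])/10
    print("t%.2f"%s["time_s"],"pos",s["eef_pos"].round(1),"yaw %.2f"%np.rad2deg(np.arctan2(*R0.as_matrix()[[1,0],0])),"F",s["force"].round(1),"grip %.3f"%s["grip_width"])
    print("row",rv.round(4).tolist(),dp.round(2).tolist(),"dist",round(float(np.linalg.norm(dp)),2))
E
python3 - <<'E'
from h import *
delta(F(3,0,200),15.83)
E
```

```text
t0.15 pos [ 175.  -494.8  230.9] yaw 19.47 F [ 0.6 -0.1 -0.4] grip 1.000
row [-0.0009, -0.0001, 0.0636] [49.88, -58.11, 3.15] dist 76.65
```

>>> move_arm:
  series:
    - [0,0,0.06,49.9,-58.1,2,0]
    - [0,0,0.06,49.9,-58.1,2,0]
    - [0,0,0.06,49.9,-58.1,2,0]
    - [0,0,0.06,49.9,-58.1,2,0]
    - [0,0,0.06,49.9,-58.1,2,0]

```text
time_s: 0.57
eef_pos: [250.4, -298.8, 225.6]
ee_rot: [-0.001, 0.99, 0.139, 0.0]
force: [0.9, -0.5, -0.4]
grip_width: 0.295
```

```bash
python3 -c "
from h import *
delta(F(3,0,200),15.83)"
```

```text
t0.57 pos [ 250.4 -298.8  225.6] yaw 15.99 F [ 0.9 -0.5 -0.4] grip 0.295
row [-0.0013, -0.0002, 0.0028] [33.61, -44.27, 2.63] dist 55.65
```

>>> move_arm:
  series:
    - [0,0,0,33.6,-44.3,2.6,0]
    - [0,0,0,33.6,-44.3,2.6,0]
    - [0,0,0,33.6,-44.3,2.6,0]
    - [0,0,0,33.6,-44.3,2.6,0]
    - [0,0,0,33.6,-44.3,2.6,0]

```text
time_s: 0.98
eef_pos: [325.3, -104.7, 216.4]
ee_rot: [-0.0, 0.99, 0.139, 0.0]
force: [1.5, -1.3, -0.2]
grip_width: 0.004
```

```bash
python3 -c "
from h import *
delta(F(3,0,200),15.83)"
```

```text
t0.98 pos [ 325.3 -104.7  216.4] yaw 15.95 F [ 1.5 -1.3 -0.2] grip 0.004
row [-0.0008, -0.0006, 0.0021] [21.04, -27.69, 1.67] dist 34.82
```

>>> move_arm:
  series:
    - [0,0,0,21,-27.7,1.7,0]
    - [0,0,0,21,-27.7,1.7,0]
    - [0,0,0,21,-27.7,1.7,0]
    - [0,0,0,21,-27.7,1.7,0]
    - [0,0,0,21,-27.7,1.7,0]

```text
time_s: 1.4
eef_pos: [400.3, 89.8, 206.4]
ee_rot: [-0.0, 0.99, 0.139, 0.0]
force: [0.9, -2.2, 0.6]
grip_width: -0.0
```

```bash
python3 -c "
from h import *
delta(F(3,0,200),15.83)"
```

```text
t1.40 pos [400.3  89.8 206.4] yaw 15.97 F [ 0.9 -2.2  0.6] grip -0.000
row [-0.0006, -0.0009, 0.0025] [8.49, -11.05, 0.65] dist 13.95
```

>>> move_arm:
  series:
    - [0,0,0,8.5,-11.05,0.7,0]
    - [0,0,0,8.5,-11.05,0.7,0]
    - [0,0,0,8.5,-11.05,0.7,0]
    - [0,0,0,8.5,-11.05,0.7,0]
    - [0,0,0,8.5,-11.05,0.7,0]

```text
time_s: 1.82
eef_pos: [451.8, 222.3, 198.7]
ee_rot: [-0.001, 0.99, 0.141, -0.0]
force: [0.3, -0.3, 0.8]
grip_width: 0.006
```

```bash
python3 -c "
from h import *
from rig import capture
delta(F(3,0,125),15.83)
for n in('wrist','scene'):
    c=capture(n);cv2.imwrite('pics/%s1.png'%n,c['frame'][:,:,::-1]);pickle.dump(c,open(n+'1.pkl','wb'))
    print(proj(c,F(58,0,177)),proj(c,F(78,0,60)),proj(c,F(-10,0,74)))
"
```

```text
t1.82 pos [451.8 222.3 198.7] yaw 16.18 F [ 0.3 -0.3  0.8] grip 0.006
row [-0.0012, -0.0001, 0.0062] [-0.11, 0.28, 7.37] dist 7.37
[265.67839861 142.14691309] [263.4105476   97.09975136] [262.57151577 199.06002076]
[227.84839761 171.62704913] [224.52180851 202.42238137] [246.1401477  208.06717241]
```

View pics/wrist1.png

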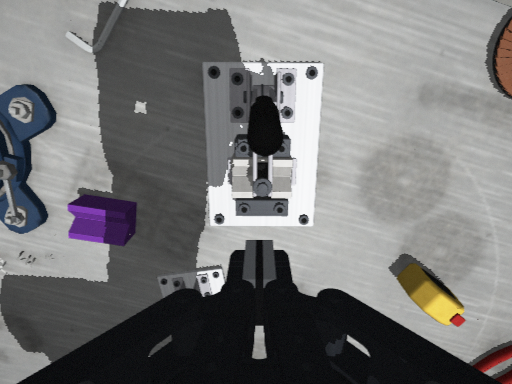

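View pics/scene1.png

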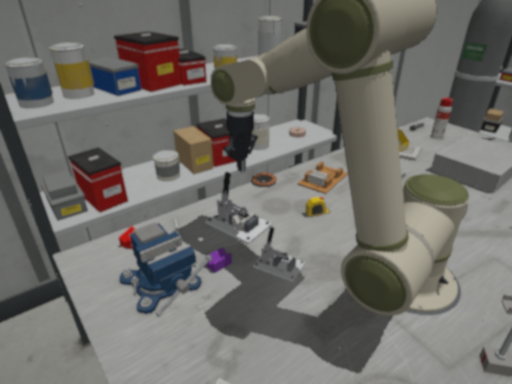

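The wrist view shows the fixture squarely, with base corners at about (203,63), (322,63) and (313,226). The handle grip is at (265,125) and the arm tip at (263,187). I'll refine the fixture pose from this view.

```bash
python3 - <<'E'
from h import *
c=pickle.load(open("wrist1.pkl","rb"))
f=c["frame"]
im=cv2.resize(f[50:240,190:335,::-1],None,fx=3,fy=3,interpolation=cv2.INTER_CUBIC); cv2.imwrite("pics/w1c.png",im)
for p in ((203,63),(322,62.5),(313.5,226)):
    X=ray(c,p,10)[:2]-NEST; print(p,X@fx,X@fy)
E
```

```text
(203, 63) 108.48428686227027 58.954591146946456
(322, 62.5) 109.62211834331006 -57.65205504180997
(313.5, 226) -65.14260799691631 -59.97335582025575
```

View pics/w1c.png

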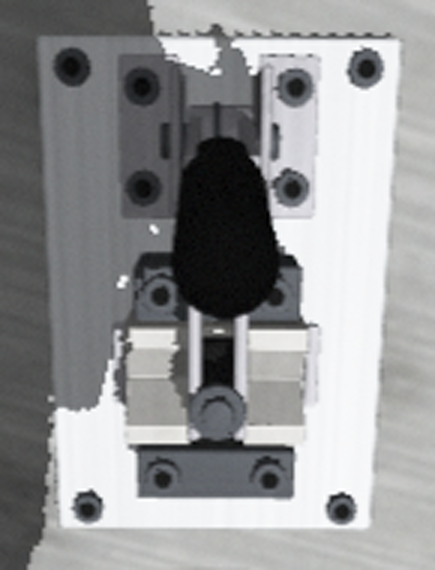

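>>> move_arm:
  series:
    - [0,0,0,-0.1,0.3,7.4,0]
    - [0,0,0,-0.1,0.3,7.4,0]
    - [0,0,0,-0.1,0.3,7.4,0]
    - [0,0,0,-0.1,0.3,7.4,0]

```text
time_s: 2.25
eef_pos: [450.7, 215.4, 125.2]
ee_rot: [-0.0, 0.99, 0.139, -0.001]
force: [1.4, 0.5, 0.8]
grip_width: -0.002
```

```bash
python3 -c "
from h import *
delta(F(115,0,125),15.83)"
```

```text
t2.25 pos [450.7 215.4 125.2] yaw 15.96 F [1.4 0.5 0.8] grip -0.002
row [-0.0005, 0.0024, 0.0022] [11.39, -0.34, -0.01] dist 11.39
```

>>> move_arm:
  series:
    - [0,0,0,1.5,-0.3,0,0]
    - [0,0,0,3,-0.3,0,0]
    - [0,0,0,4.2,-0.3,0,0]
    - [0,0,0,5.4,-0.3,0,0]
    - [0,0,0,6.6,-0.3,0,0]

```text
time_s: 2.67
eef_pos: [514.5, 236.3, 128.1]
ee_rot: [-0.0, 0.99, 0.139, -0.0]
force: [-3.9, -0.9, 3.3]
grip_width: 0.002
```

```bash
python3 -c "
from h import *
delta(F(115,0,125),15.83)"
```

```text
t2.67 pos [514.5 236.3 128.1] yaw 15.93 F [-3.9 -0.9  3.3] grip 0.002
row [-0.0004, -0.0, 0.0017] [4.68, -0.08, 0.31] dist 4.7
```

>>> move_arm:
  series:
    - [0,0,0,1.2,-0.1,0.3,0]
    - [0,0,0,2.5,-0.1,0.3,0]
    - [0,0,0,3.8,-0.1,0.3,0]
    - [0,0,0,5.0,-0.1,0.3,0]
    - [0,0,0,6.0,-0.1,0.3,0]

```text
time_s: 3.08
eef_pos: [573.6, 253.5, 128.4]
ee_rot: [-0.0, 0.99, 0.138, 0.002]
force: [0.5, -0.0, 0.4]
grip_width: 0.004
```

```bash
python3 -c "
from h import *
from rig import capture
delta(F(115,0,125),15.83)
for n in('wrist','scene'):
    c=capture(n);cv2.imwrite('pics/%s2.png'%n,c['frame'][:,:,::-1])
"
```

```text
t3.08 pos [573.6 253.5 128.4] yaw 15.89 F [ 0.5 -0.   0.4] grip 0.004
row [-0.0001, -0.0039, 0.001] [-1.47, -0.05, 0.33] dist 1.51
```

View pics/wrist2.png

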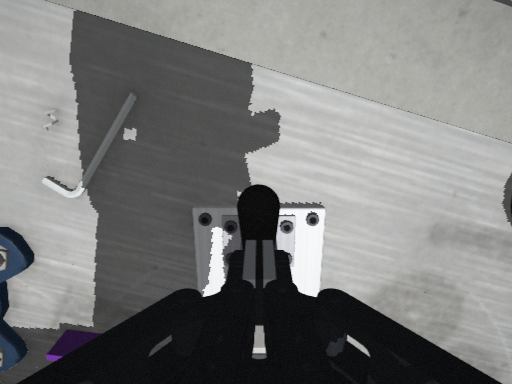

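View pics/scene2.png

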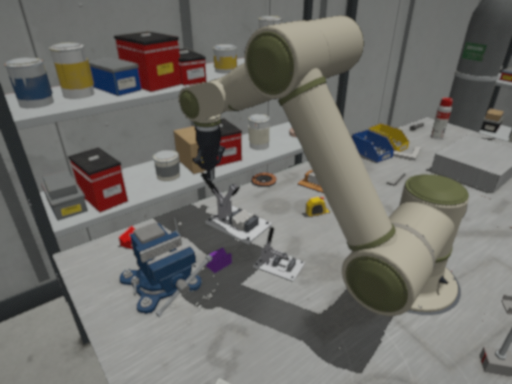

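The lever is past 45 degrees and the force is now about 0, so it is swinging by itself. I'll raise the tool and wait.

>>> move_arm:
  series:
    - [0,0,0,0,0,0,0]
    - [0,0,0,0,0,0,0]
    - [0,0,0,0,0,-4,0]
    - [0,0,0,0,0,-8,0]
    - [0,0,0,0,0,-10,0.3]

```text
time_s: 3.6
eef_pos: [573.7, 253.5, 233.7]
ee_rot: [-0.001, 0.99, 0.138, 0.005]
force: [0.3, -0.8, 1.3]
grip_width: 0.125
```

```bash
python3 -c "
from h import *
from rig import capture
delta(F(0,0,225),15.83)
for n in('wrist','scene'):
    c=capture(n);cv2.imwrite('pics/%s3.png'%n,c['frame'][:,:,::-1])
    if n=='scene': cv2.imwrite('pics/s3c.png',cv2.resize(c['frame'][160:260,190:290,::-1],None,fx=5,fy=5))
"
```

```text
t3.60 pos [573.7 253.5 233.7] yaw 15.88 F [ 0.3 -0.8  1.3] grip 0.125
row [0.0001, -0.0109, 0.001] [-12.99, -0.07, 0.73] dist 13.01
```

View pics/s3c.png

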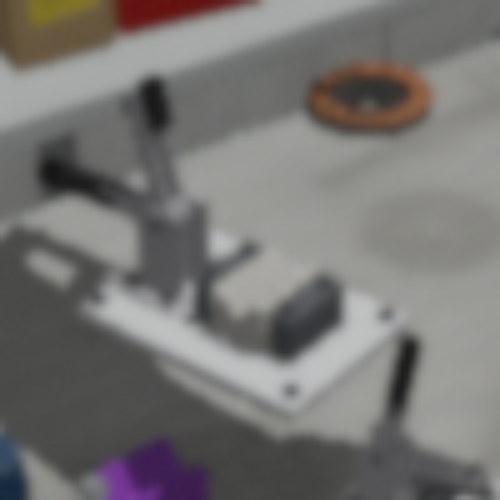

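The clamp is fully open: the handle is laid back at about (65,170) in the crop, the arm points up, and the block is still in the nest. Next I'll check where the wrist camera sits relative to the raised arm.

```bash
python3 - <<'E'
from h import *
c=pickle.load(open("wrist1.pkl","rb"))
o=-np.array(c["R"]).T@np.array(c["t"]); T=np.array([451.8,222.3,198.7])
v=o-T; print("cam rel: x",v[:2]@fx,"y",v[:2]@fy,"z",v[2]); print(np.array(c["R"])[2])
E
```

```text
cam rel: x 80.28371580167284 y 0.749183945670552 z 143.1437124301749
[-0.30316962 -0.08624047 -0.94902622]
```

View pics/wrist3.png

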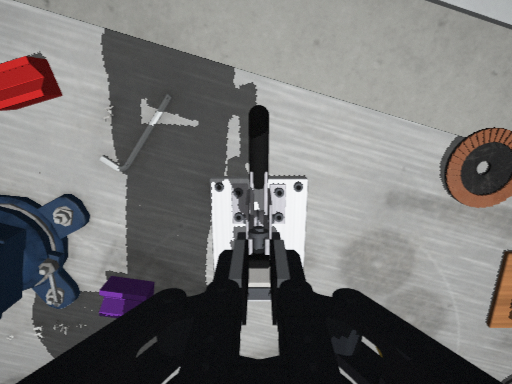

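```bash
python3 -c "
from h import *
from rig import ctrl
print(ctrl.sense()['joints'].round(3))
delta(F(0,0,225),15.83)"
```

```text
[0.229 0.537 1.164 0.    1.428 1.523]
t3.70 pos [574.2 253.6 233.3] yaw 15.88 F [ 0.1 -0.1  0.3] grip 0.294
row [0.0002, -0.0129, 0.001] [-13.04, -0.07, 0.66] dist 13.06
```

>>> move_arm:
  series:
    - [0,0,-0.12,-4,0,0,0.6]
    - [0,0,-0.24,-8,0,0,1]
    - [0,0,-0.36,-13,0,0.7,1]
    - [0,0,-0.48,-13,0,0.7,1]
    - [0,0,-0.6,-13,0,0.7,1]

```text
time_s: 4.12
eef_pos: [445.8, 217.4, 224.1]
ee_rot: [0.001, 0.904, 0.428, 0.005]
force: [0.9, -0.6, 0.4]
grip_width: 0.981
```

>>> move_arm:
  series:
    - [0,0,-0.12,0,0,0,1]
    - [0,0,-0.24,0,0,0,1]
    - [0,0,-0.36,0,0,0,1]
    - [0,0,-0.48,0,0,0,1]
    - [0,0,-0.6,0,0,0,1]

```text
time_s: 4.53
eef_pos: [445.1, 217.1, 223.7]
ee_rot: [0.002, 0.735, 0.678, 0.004]
force: [-0.4, 0.2, 0.4]
grip_width: 0.999
```

>>> move_arm:
  series:
    - [0,0,-0.12,0,0,0,1]
    - [0,0,-0.24,0,0,0,1]
    - [0,0,-0.36,0,0,0,1]
    - [0,0,-0.48,0,0,0,1]
    - [0,0,-0.6,0,0,0,1]

```text
time_s: 4.95
eef_pos: [444.4, 216.9, 223.3]
ee_rot: [0.003, 0.5, 0.866, 0.003]
force: [0.2, -0.0, -0.7]
grip_width: 1.004
```

>>> move_arm:
  series:
    - [0,0,-0.12,0,0,0,1]
    - [0,0,-0.24,0,0,0,1]
    - [0,0,-0.36,0,0,0,1]
    - [0,0,-0.48,0,0,0,1]
    - [0,0,-0.6,0,0,0,1]

```text
time_s: 5.37
eef_pos: [443.6, 216.7, 223.0]
ee_rot: [0.003, 0.218, 0.976, 0.002]
force: [-0.3, 0.2, 0.1]
grip_width: 1.003
```

>>> move_arm:
  series:
    - [0,0,-0.12,0,0,0,1]
    - [0,0,-0.24,0,0,0,1]
    - [0,0,-0.36,0,0,0,1]
    - [0,0,-0.48,0,0,0,1]
    - [0,0,-0.6,0,0,0,1]

```text
time_s: 5.78
eef_pos: [442.9, 216.5, 222.6]
ee_rot: [0.003, -0.083, 0.997, 0.001]
force: [-0.0, -1.3, -0.7]
grip_width: 1.0
```

```bash
python3 -c "
from h import *
from rig import capture
delta(F(0,0,225),195.83)
c=capture('top');cv2.imwrite('pics/t4.png',cv2.resize(c['frame'][150:230,190:280,::-1],None,fx=7,fy=7)); pickle.dump(c,open('t4.pkl','wb'))
c=capture('wrist');cv2.imwrite('pics/w4.png',c['frame'][:,:,::-1]); pickle.dump(c,open('w4.pkl','wb'))
print(proj(c,F(0,0,44)))
"
```

```text
t5.78 pos [442.9 216.5 222.6] yaw -170.52 F [-0.  -1.3 -0.7] grip 1.000
row [0.0004, 0.007, -0.1108] [-0.6, 0.11, -0.24] dist 0.66
[259.38526368 175.37820649]
```

View pics/w4.png

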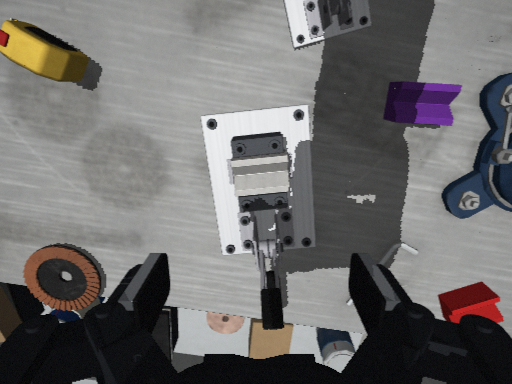

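View pics/t4.png

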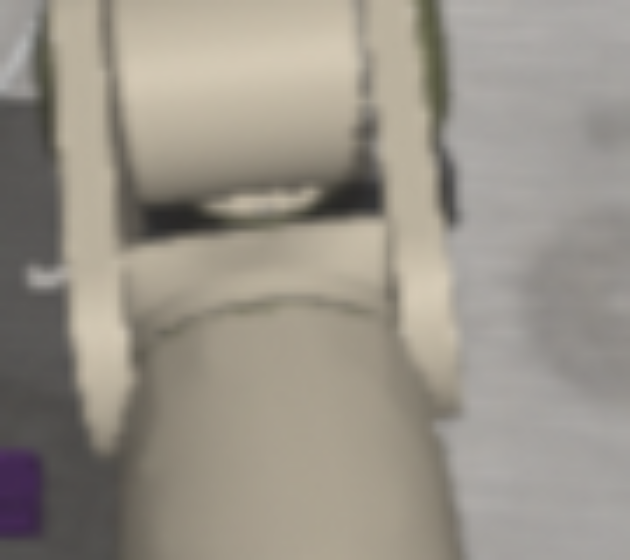

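The wrist view from the other side shows the freed block at about (260,172), still in the nest, with the lever lying back at (270,300). I'll measure the block in a zoomed crop.

```bash
python3 - <<'E'
from h import *
c=pickle.load(open("w4.pkl","rb"))
im=cv2.resize(c["frame"][120:215,215:305,::-1],None,fx=6,fy=6,interpolation=cv2.INTER_CUBIC); 
for p in [F(x,y,44) for x in(-20,20) for y in(-30,30)]:
    u=(proj(c,p)-[215,120]+.5)*6; print(u); cv2.circle(im,tuple(int(v) for v in u),4,(0,0,255),1)
cv2.imwrite("pics/w4c.png",im)
E
```

```text
[ 85.93225456 242.16793207]
[429.90872287 206.76264591]
[115.64150691 458.23293386]
[446.82547015 425.39267432]
```

View pics/w4c.png

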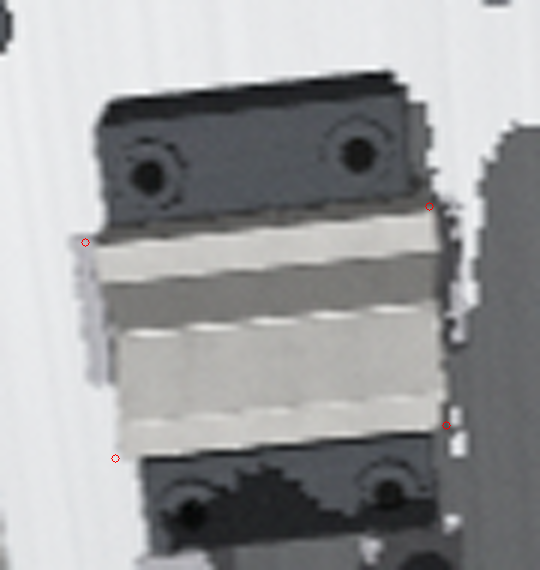

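>>> move_arm:
  series:
    - [0,0.007,-0.11,-0.6,0.1,0,1]
    - [0,0.007,-0.11,-0.6,0.1,3,1]
    - [0,0.007,-0.11,-0.6,0.1,7,1]
    - [0,0.007,-0.11,-0.6,0.1,11,1]
    - [0,0.007,-0.11,-0.6,0.1,14,1]

```text
time_s: 6.3
eef_pos: [448.2, 218.3, 79.9]
ee_rot: [-0.001, -0.133, 0.991, 0.0]
force: [0.2, 0.0, 0.1]
grip_width: 0.999
```

```bash
python3 -c "
from h import *
delta(F(0,0.5,15),195.83)"
```

```text
t6.30 pos [448.2 218.3  79.9] yaw -164.75 F [0.2 0.  0.1] grip 0.999
row [0.0005, -0.0024, -0.0101] [-0.06, 0.06, 6.49] dist 6.49
```

>>> move_arm:
  series:
    - [0,0,-0.005,0,0,2.5,1]
    - [0,0,-0.005,0,0,4.5,1]
    - [0,0,-0.005,0,0,6,1]
    - [0,0,-0.005,0,0,6.5,1]
    - [0,0,-0.005,0,0,6.5,1]

```text
time_s: 6.72
eef_pos: [447.2, 218.1, 14.1]
ee_rot: [-0.002, -0.134, 0.991, 0.0]
force: [-0.8, 0.6, 0.9]
grip_width: 0.998
```

```bash
python3 -c "
from h import *
from rig import capture
delta(F(0,0.5,15),195.83)
c=capture('wrist');cv2.imwrite('pics/w5.png',c['frame'][:,:,::-1])
"
```

```text
t6.72 pos [447.2 218.1  14.1] yaw -164.61 F [-0.8  0.6  0.9] grip 0.998
row [0.0007, -0.0047, -0.0077] [-0.15, 0.06, -0.09] dist 0.19
```

View pics/w5.png

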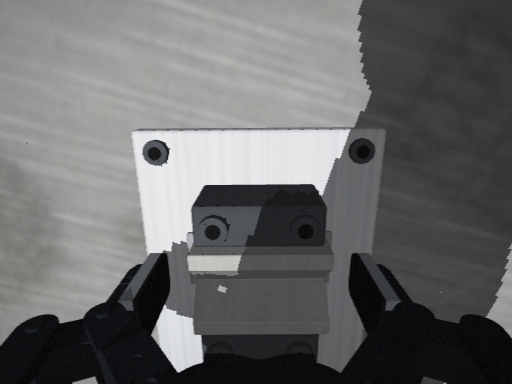

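The jaws stand evenly on either side of the block's ends, with the pads at about x=150 and 365 and the block spanning 190 to 333. Now I'll close.

>>> move_arm:
  grip_force: 50
  series:
    - [0,0,0,0,0,0,0.4]
    - [0,0,0,0,0,0,0.4]
    - [0,0,0,0,0,0,0.4]
    - [0,0,0,0,0,0,0.4]
    - [0,0,0,0,0,0,0.4]

```text
time_s: 7.18
eef_pos: [448.5, 218.5, 16.6]
ee_rot: [-0.0, -0.134, 0.991, 0.0]
force: [-1.9, -0.6, 8.7]
grip_width: 0.686
```

>>> move_arm:
  series:
    - [0,0,0,0,0,-0.2,0.4]
    - [0,0,0,0,0,-0.7,0.4]
    - [0,0,0,0,0,-1.5,0.4]
    - [0,0,0,0,0,-2.5,0.4]
    - [0,0,0,0,0,-4,0.4]

```text
time_s: 7.6
eef_pos: [448.0, 218.3, 57.0]
ee_rot: [-0.001, -0.134, 0.991, 0.0]
force: [0.8, 0.2, -4.2]
grip_width: 0.685
```

```bash
python3 -c "
from h import *
from rig import capture
delta([480,45,150],195.83)
c=capture('wrist');cv2.imwrite('pics/w6.png',c['frame'][:,:,::-1])
"
```

```text
t7.60 pos [448.  218.3  57. ] yaw -164.61 F [ 0.8  0.2 -4.2] grip 0.685
row [0.0006, -0.0023, -0.0077] [1.53, -17.55, -9.31] dist 19.93
```

View pics/w6.png

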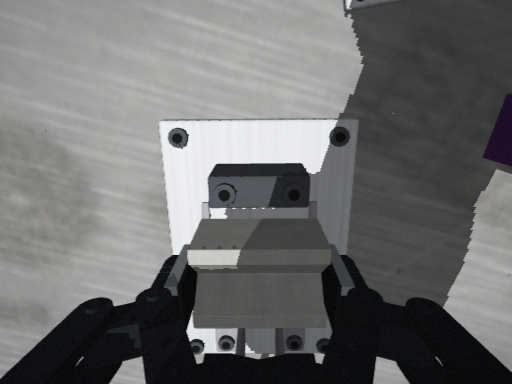

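>>> move_arm:
  series:
    - [0,0,0,0,-1,-3,0.4]
    - [0,0,0,0.4,-4,-5,0.4]
    - [0,0,0,0.8,-8,-5,0.4]
    - [0,0,0,1.2,-12,-5,0.4]
    - [0,0,0,1.5,-15.5,-5,0.4]

```text
time_s: 8.07
eef_pos: [476.4, 63.4, 110.9]
ee_rot: [0.002, -0.134, 0.991, 0.0]
force: [0.8, 0.9, -4.0]
grip_width: 0.682
```

```bash
python3 -c "
from h import *
delta([480,45,9],195.5)
"
```

```text
t8.07 pos [476.4  63.4 110.9] yaw -164.58 F [ 0.8  0.9 -4. ] grip 0.682
row [-0.0005, 0.0045, -0.0014] [0.19, -1.86, 10.19] dist 10.36
```

>>> move_arm:
  series:
    - [0,0.0045,0,0,-1.9,2.5,0.4]
    - [0,0.0045,0,0,-1.9,5,0.4]
    - [0,0.0045,0,0,-1.9,7.5,0.4]
    - [0,0.0045,0,0,-1.9,9.4,0.4]
    - [0,0.0045,0,0,-1.9,9.8,0.4]

```text
time_s: 8.48
eef_pos: [480.3, 45.1, 10.5]
ee_rot: [-0.002, -0.134, 0.991, 0.0]
force: [0.5, -0.0, -5.0]
grip_width: 0.686
```

```bash
python3 -c "
from h import *
from rig import capture
delta([480,45,7],195.5)
c=capture('wrist');cv2.imwrite('pics/w7.png',c['frame'][:,:,::-1])
"
```

```text
t8.48 pos [480.3  45.1  10.5] yaw -164.62 F [ 0.5 -0.  -5. ] grip 0.686
row [0.0014, -0.0043, -0.0021] [0.03, -0.0, 0.35] dist 0.35
```

View pics/w7.png

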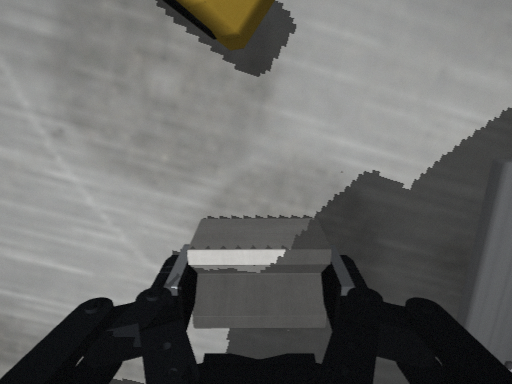

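>>> move_arm:
  series:
    - [0,0,0,0,0,0.15,0.4]
    - [0,0,0,0,0,0.25,0.4]
    - [0,0,0,0,0,0.35,0.4]

```text
time_s: 8.78
eef_pos: [481.5, 45.2, 8.9]
ee_rot: [-0.001, -0.134, 0.991, -0.0]
force: [0.3, 0.5, -3.3]
grip_width: 0.685
```

>>> move_arm:
  series:
    - [0,0,0,0,0,0.1,0.4]
    - [0,0,0,0,0,0.2,0.4]
    - [0,0,0,0,0,0.25,0.4]
    - [0,0,0,0,0,0.25,0.4]

```text
time_s: 9.12
eef_pos: [481.7, 45.2, 6.7]
ee_rot: [-0.0, -0.134, 0.991, -0.0]
force: [-0.3, 0.3, -3.0]
grip_width: 0.685
```

>>> move_arm:
  series:
    - [0,0,0,0,0,0.05,0.4]
    - [0,0,0,0,0,0.1,0.4]
    - [0,0,0,0,0,0.15,0.4]
    - [0,0,0,0,0,0.15,0.4]

```text
time_s: 9.45
eef_pos: [481.7, 45.2, 6.6]
ee_rot: [-0.0, -0.134, 0.991, -0.0]
force: [-8.1, -1.0, 17.3]
grip_width: 0.682
```

Contact came at 6.6 mm, as predicted. Releasing now.

>>> move_arm:
  series:
    - [0,0,0,0,0,0,0.85]
    - [0,0,0,0,0,0,1]
    - [0,0,0,0,0,0,1]
    - [0,0,0,0,0,-2,1]
    - [0,0,0,0,0,-5,1]

```text
time_s: 9.87
eef_pos: [480.4, 45.3, 55.3]
ee_rot: [-0.003, -0.134, 0.991, 0.001]
force: [-0.2, -0.2, 0.0]
grip_width: 0.997
```

>>> move_arm:
  series:
    - [0,0,0.12,0,0,-3,1]
    - [0,0,0.24,0,0,-5,1]
    - [0,0,0.36,0,0,-8,1]
    - [0,0,0.48,0,0,-8,1]
    - [0,0,0.6,0,0,-8,1]

```text
time_s: 10.28
eef_pos: [481.7, 45.2, 136.8]
ee_rot: [-0.001, 0.168, 0.986, -0.0]
force: [-0.2, -0.5, -0.6]
grip_width: 0.999
```

```bash
python3 -c "
from h import *
from rig import capture
delta([481.5,45,130],105.4)
c=capture('wrist');cv2.imwrite('pics/w8.png',c['frame'][:,:,::-1]);pickle.dump(c,open('w8.pkl','wb'))
"
```

```text
t10.28 pos [481.7  45.2 136.8] yaw 160.70 F [-0.2 -0.5 -0.6] grip 0.999
row [-0.0016, -0.0012, 0.9652] [0.01, -0.03, 0.68] dist 0.68
```

View pics/w8.png

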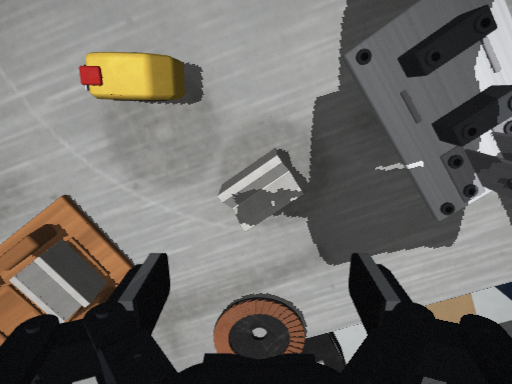

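The block stands free on the bare bench at about (260,190). It lies flat with the groove up, and the disc, tape and twin have not moved. I'll finish the turn to yaw 105.

>>> move_arm:
  series:
    - [0,0,0.12,0,0,0,1]
    - [0,0,0.24,0,0,0,1]
    - [0,0,0.36,0,0,0,1]
    - [0,0,0.48,0,0,0,1]
    - [0,0,0.6,0,0,0,1]

```text
time_s: 10.75
eef_pos: [481.1, 45.3, 135.6]
ee_rot: [-0.002, 0.456, 0.89, -0.001]
force: [0.3, -0.5, -1.0]
grip_width: 0.999
```

>>> move_arm:
  series:
    - [0,0,0.12,0,0,0,1]
    - [0,0,0.24,0,0,0,1]
    - [0,0,0.365,0,0,0,1]
    - [0,0,0.365,0,0,0,1]

```text
time_s: 11.08
eef_pos: [481.1, 45.3, 135.3]
ee_rot: [-0.002, 0.611, 0.792, -0.001]
force: [0.1, 0.2, 0.3]
grip_width: 1.0
```

```bash
python3 -c "
from h import *
from rig import capture
c=capture('wrist');cv2.imwrite('pics/w9.png',c['frame'][:,:,::-1]);pickle.dump(c,open('w9.pkl','wb'))
a=np.deg2rad(105.4);ux=np.array([np.cos(a),np.sin(a)]);uy=np.array([-ux[1],ux[0]])
for s in(1,-1):
  for q in (1,-1): print(proj(c,np.r_[np.array([481.6,45.2])+30*s*ux+20*q*uy,34]).round(1))
cv2.imwrite('pics/w9c.png',cv2.resize(c['frame'][120:240,200:320,::-1],None,fx=5,fy=5,interpolation=cv2.INTER_CUBIC))
delta([481.5,45,10],105.4)
"
```

```text
[235.4 158.5]
[285.9 158. ]
[237.9 227.8]
[284.8 227.4]
t11.13 pos [481.1  45.3 135.4] yaw 105.08 F [0.3 0.5 0.6] grip 0.999
row [-0.0045, -0.0014, -0.0056] [-0.05, 0.09, 12.54] dist 12.54
```

View pics/w9c.png

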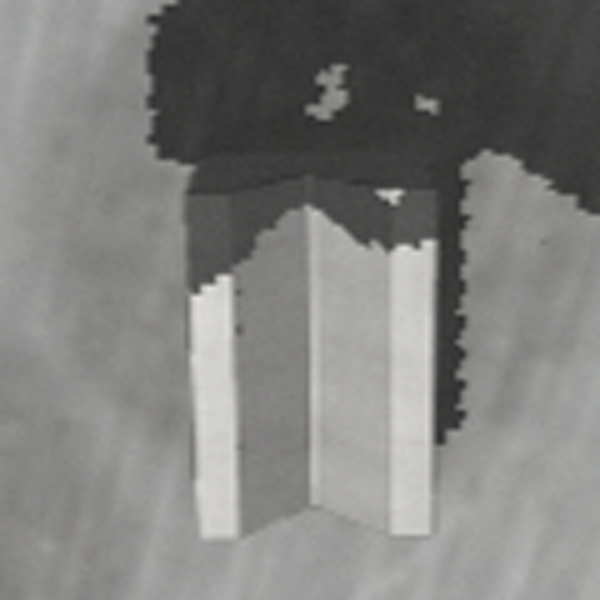

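>>> move_arm:
  series:
    - [0,0,-0.003,-0.05,0.2,3,1]
    - [0,0,-0.003,-0.05,0.2,6.5,1]
    - [0,0,-0.003,-0.05,0.2,10,1]
    - [0,0,-0.003,-0.05,0.2,12.2,1]
    - [0,0,-0.003,-0.05,0.2,12.2,1]

```text
time_s: 11.55
eef_pos: [480.0, 45.6, 9.6]
ee_rot: [-0.005, 0.605, 0.796, -0.003]
force: [-0.6, 1.5, -0.5]
grip_width: 1.0
```

```bash
python3 -c "
from h import *
from rig import capture
c=capture('wrist');cv2.imwrite('pics/w10.png',c['frame'][:,:,::-1])
delta([481.5,45,12],105.2)
"
```

```text
t11.60 pos [481.5  45.5  12.1] yaw 105.49 F [0.  0.6 0.6] grip 1.001
row [-0.0082, -0.0031, 0.0051] [-0.04, -0.01, 0.01] dist 0.05
```

View pics/w10.png

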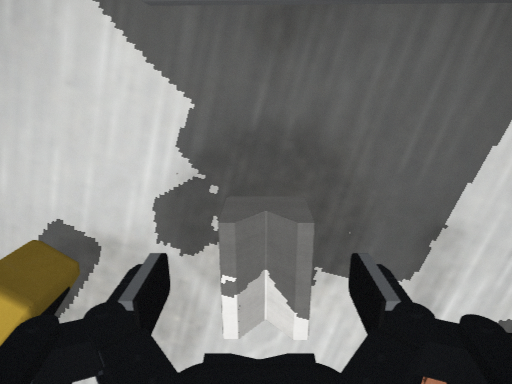

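>>> move_arm:
  series:
    - [-0.008,-0.003,0,0,0.25,0,0.8]
    - [-0.008,-0.003,0,0,0.25,0,0.1]
    - [-0.008,-0.003,0,0,0.25,0,0.1]
    - [-0.008,-0.003,0,0,0.25,0,0.1]
    - [-0.008,-0.003,0,0,0.25,0,0.1]

```text
time_s: 12.02
eef_pos: [484.5, 46.1, 13.4]
ee_rot: [0.001, 0.605, 0.796, 0.0]
force: [-2.1, -0.5, 7.2]
grip_width: 0.457
```

>>> move_arm:
  series:
    - [0,0,0,0,0,0,0.1]
    - [0,0,0,0,0,-0.5,0.1]
    - [0,0,0,0,0,-2,0.1]
    - [0,0,0,0,0,-5,0.1]
    - [0,0,0,0,0,-8,0.1]

```text
time_s: 12.43
eef_pos: [483.4, 46.2, 94.0]
ee_rot: [-0.0, 0.605, 0.796, -0.0]
force: [1.5, -1.1, -4.3]
grip_width: 0.457
```

```bash
cat >> h.py <<'E'
SY=np.deg2rad(16.67); SC=np.array([515.46,-203.39])
sx=np.array([np.cos(SY),np.sin(SY)]); sy=np.array([-sx[1],sx[0]])
BAY=SC-45*sy
E
python3 -c "
from h import *
from rig import capture
c=capture('wrist');cv2.imwrite('pics/w11.png',c['frame'][:,:,::-1])
print(BAY)
delta(np.r_[BAY,150],16.67)
"
```

```text
[ 528.36865346 -246.49877713]
t12.48 pos [486.6  45.9  99.9] yaw 105.56 F [6.8 1.  1.4] grip 0.453
row [0.0097, -0.0036, 1.5515] [-29.31, -3.78, -4.93] dist 29.96
```

View pics/w11.png

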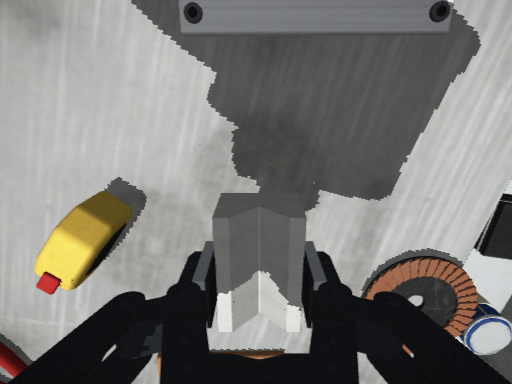

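>>> move_arm:
  series:
    - [0,0,0.1,0,0,-3,0.1]
    - [0,0,0.2,-3,-0.4,-5,0.1]
    - [0,0,0.3,-6,-0.8,-5.5,0.1]
    - [0,0,0.4,-9,-1.2,-5.5,0.1]
    - [0,0,0.5,-12,-1.6,-5.5,0.1]

```text
time_s: 12.9
eef_pos: [502.8, -75.1, 155.9]
ee_rot: [0.004, 0.784, 0.62, 0.003]
force: [0.4, -0.3, -4.8]
grip_width: 0.45
```

```bash
python3 -c "
from h import *
delta(np.r_[BAY,160],16.67)
"
```

```text
t12.90 pos [502.8 -75.1 155.9] yaw 76.67 F [ 0.4 -0.3 -4.8] grip 0.450
row [0.0089, -0.0059, 1.0472] [-16.09, 6.44, -0.36] dist 17.33
```

>>> move_arm:
  series:
    - [0,0,0.12,-3.5,1.4,-0.4,0.1]
    - [0,0,0.24,-7,2.8,-0.4,0.1]
    - [0,0,0.36,-10.5,4.2,-0.4,0.1]
    - [0,0,0.48,-13.5,5.4,-0.4,0.1]
    - [0,0,0.6,-16.1,6.4,-0.4,0.1]

```text
time_s: 13.32
eef_pos: [527.6, -248.8, 160.2]
ee_rot: [0.002, 0.934, 0.358, 0.004]
force: [0.7, 0.6, -4.3]
grip_width: 0.451
```

```bash
python3 -c "
from h import *
delta(np.r_[BAY,160],16.67)
"
```

```text
t13.32 pos [ 527.6 -248.8  160.2] yaw 41.91 F [ 0.7  0.6 -4.3] grip 0.451
row [0.0061, -0.0077, 0.4405] [0.21, -0.12, 0.02] dist 0.24
```

>>> move_arm:
  series:
    - [0.006,-0.008,0.12,0.2,-0.1,0,0.1]
    - [0.006,-0.008,0.24,0.2,-0.1,0,0.1]
    - [0.006,-0.008,0.36,0.2,-0.1,0,0.1]
    - [0.006,-0.008,0.44,0.2,-0.1,0,0.1]
    - [0.006,-0.008,0.44,0.2,-0.1,0,0.1]

```text
time_s: 13.73
eef_pos: [528.1, -246.6, 159.9]
ee_rot: [-0.0, 0.99, 0.144, -0.0]
force: [0.0, -0.1, -5.1]
grip_width: 0.45
```

```bash
python3 -c "
from h import *
from rig import capture
for n in('wrist','top','scene'):
    c=capture(n);cv2.imwrite('pics/%s12.png'%n,c['frame'][:,:,::-1]);pickle.dump(c,open(n+'12.pkl','wb'))
    print(proj(c,np.r_[BAY,8]))
delta(np.r_[BAY,160],16.67)
"
```

```text
[259.56667133 175.71010566]
[363.75690173 187.22005265]
[328.89308926 172.86168027]
t13.88 pos [ 528.3 -246.6  160.1] yaw 16.85 F [-0.4  0.  -4.1] grip 0.454
row [-0.0001, 0.0004, 0.0032] [0.01, -0.0, 0.01] dist 0.02
```

View pics/wrist12.png

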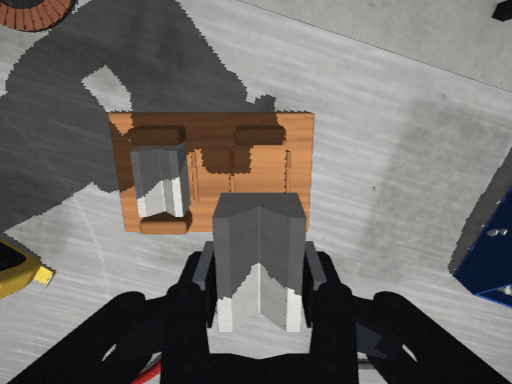

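View pics/top12.png

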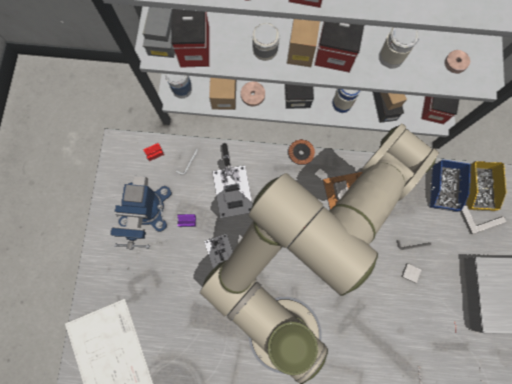

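The block is held above the stand. The stand's corners are at about (109,112), (314,112) and (123,232), with the twin at (160,180). I'll check the stand pose and the held block from this closer view.

```bash
python3 - <<'E'
from h import *
c=pickle.load(open("wrist12.pkl","rb"))
for p in ((109.5,112.5),(314,112.5),(123.5,233)):
    X=ray(c,p,8)[:2]-SC; print(p,(X@sx).round(1),(X@sy).round(1))
f=c["frame"].copy()[:,:,::-1].copy()
a=cv2.resize(f[95:245,100:325],None,fx=3.4,fy=3.4,interpolation=cv2.INTER_CUBIC)
def S(x,y,z,b=BAY): return np.r_[b+x*sx+y*sy,z]
for p in [S(x,y,8,SC) for x in(-60,60) for y in(-95,95)]+[S(0,s*25,11) for s in(-1,1)]+[S(35,s*22,38) for s in(-1,1)]:
    u=(proj(c,p)-[100,95]+.5)*3.4; cv2.circle(a,tuple(int(v) for v in u),4,(255,0,0),1)
cv2.imwrite("pics/w12c.png",a)
a=cv2.resize(f[180:345,190:330],None,fx=3.5,fy=3.5,interpolation=cv2.INTER_CUBIC)
T=np.array([528.3,-246.6])
for p in [S(x,y,180.6,T) for x in(-30,30) for y in(-20,20)]:
    u=(proj(c,p)-[190,180]+.5)*3.5; print(u.round()); cv2.circle(a,tuple(int(v) for v in u),4,(0,0,255),1)
cv2.imwrite("pics/w12b.png",a)
E
```

```text
(109.5, 112.5) 60.1 92.1
(314, 112.5) 59.6 -94.8
(123.5, 233) -61.1 96.1
[393. 527.]
[102. 527.]
[413. 123.]
[ 81. 123.]
```

View pics/w12c.png

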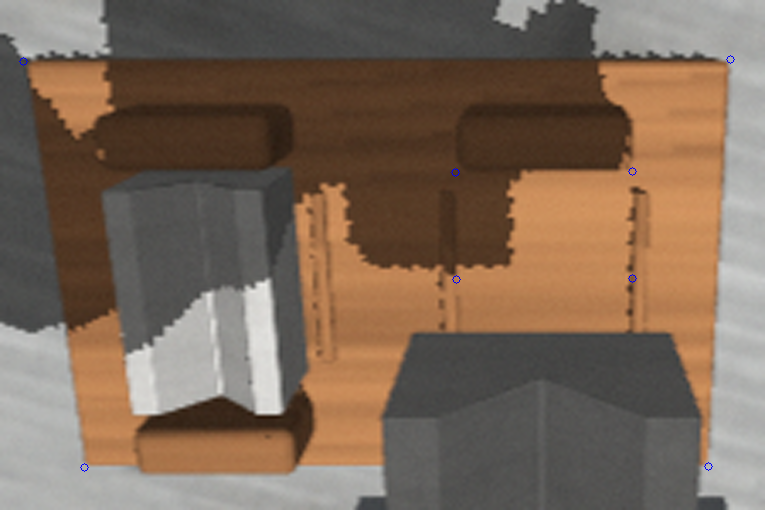

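View pics/w12b.png

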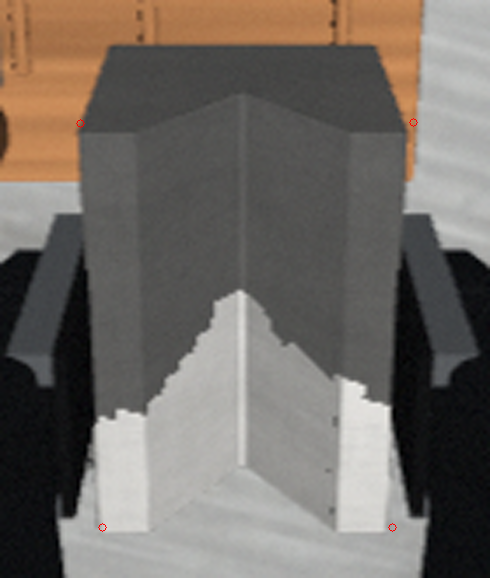

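The stand agrees within about 1 mm and the held block is centred within about 1 mm. Descending.

>>> move_arm:
  series:
    - [0,0,0.003,0.1,0,3,0.1]
    - [0,0,0.003,0.1,0,6,0.1]
    - [0,0,0.003,0.1,0,9,0.1]
    - [0,0,0.003,0.1,0,10.5,0.1]
    - [0,0,0.003,0.1,0,11,0.1]

```text
time_s: 14.3
eef_pos: [527.9, -245.3, 47.2]
ee_rot: [-0.002, 0.989, 0.146, -0.002]
force: [0.5, 0.4, -4.9]
grip_width: 0.455
```

```bash
python3 -c "
from h import *
from rig import capture
c=capture('wrist');cv2.imwrite('pics/w13.png',c['frame'][:,:,::-1])
delta(np.r_[BAY,21.5],16.67)
"
```

```text
t14.35 pos [ 528.3 -245.7   48.1] yaw 16.77 F [-0.8  0.6 -5. ] grip 0.456
row [-0.003, 0.0026, 0.0017] [-0.01, 0.09, 2.66] dist 2.66
```

View pics/w13.png

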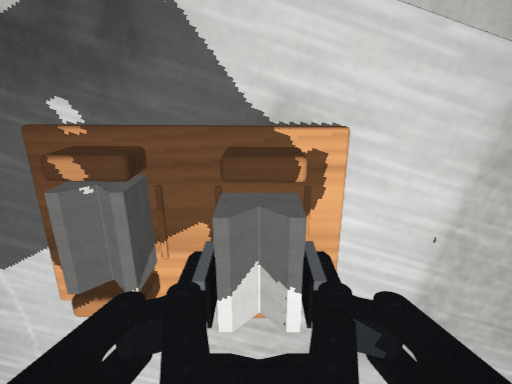

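The block is over the bay, aligned between the lips (x about 217 to 307) and clear of the end stop (row 180).

>>> move_arm:
  series:
    - [0,0,0,0,0.05,0.9,0.1]
    - [0,0,0,0,0.05,1.7,0.1]
    - [0,0,0,0,0.05,2.2,0.1]
    - [0,0,0,0,0.05,2.5,0.1]
    - [0,0,0,0,0.05,2.5,0.1]

```text
time_s: 14.77
eef_pos: [528.3, -246.0, 22.7]
ee_rot: [-0.001, 0.989, 0.146, -0.002]
force: [0.2, -0.0, -4.8]
grip_width: 0.456
```

```bash
python3 -c "
from h import *
delta(np.r_[BAY,21.5],16.67)
"
```

```text
t14.77 pos [ 528.3 -246.    22.7] yaw 16.78 F [ 0.2 -0.  -4.8] grip 0.456
row [-0.0034, 0.0029, 0.0019] [-0.01, 0.05, 0.12] dist 0.13
```

>>> move_arm:
  series:
    - [0,0,0,0,0.05,0.05,0.1]
    - [0,0,0,0,0.05,0.1,0.1]
    - [0,0,0,0,0.05,0.15,0.1]
    - [0,0,0,0,0.05,0.15,0.1]

```text
time_s: 15.1
eef_pos: [528.6, -246.6, 21.5]
ee_rot: [-0.001, 0.989, 0.146, -0.001]
force: [-0.3, 0.8, -3.0]
grip_width: 0.451
```

>>> move_arm:
  series:
    - [0,0,0,0,0,0.06,0.1]
    - [0,0,0,0,0,0.1,0.1]
    - [0,0,0,0,0,0.1,0.1]

```text
time_s: 15.35
eef_pos: [528.6, -246.7, 21.4]
ee_rot: [-0.001, 0.989, 0.146, -0.001]
force: [-4.0, 1.8, 5.6]
grip_width: 0.458
```

It is seated: the force turned upward at z=21.4, as predicted. Opening and withdrawing.

>>> move_arm:
  series:
    - [0,0,0,0,0,0,0.7]
    - [0,0,0,0,0,0,0.75]
    - [0,0,0,0,0,0,0.75]
    - [0,0,0,0,0,-2,0.75]
    - [0,0,0,0,0,-5,0.75]

```text
time_s: 15.77
eef_pos: [527.6, -246.0, 69.7]
ee_rot: [-0.003, 0.989, 0.146, -0.003]
force: [0.3, 0.6, -0.3]
grip_width: 0.748
```

>>> move_arm:
  series:
    - [0,0,0,0,0,-4,0.75]
    - [0,0,0,0,0,-8,0.75]
    - [0,0,0,-2,0,-12,0.75]
    - [0,0,0,-4,0,-15,0.75]
    - [0,0,0,-4,0,-15,0.75]

```text
time_s: 16.18
eef_pos: [490.3, -260.4, 227.1]
ee_rot: [0.002, 0.989, 0.145, 0.0]
force: [0.4, 0.3, 1.3]
grip_width: 0.751
```

```bash
python3 - <<'E'
from h import *
from rig import capture,ctrl
def S(x,y,z,b=BAY): return np.r_[b+x*sx+y*sy,z]
c=capture('wrist'); f=c['frame'][:,:,::-1].copy()
print([proj(c,S(x,y,42)).round(1).tolist() for x in(-30,30) for y in(-20,20)],[proj(c,S(x,y,42,BAY+90*sy)).round(1).tolist() for x in(-30,30) for y in(-20,20)])
for p in [S(x,y,42) for x in(-30,30) for y in(-20,20)]+[S(x,y,42,BAY+90*sy) for x in(-30,30) for y in(-20,20)]:
    cv2.circle(f,tuple(int(round(v)) for v in proj(c,p)),2,(0,0,255),1)
cv2.imwrite('pics/w14.png',cv2.resize(f[90:290,90:350],None,fx=3,fy=3,interpolation=cv2.INTER_CUBIC))
c=capture('scene');cv2.imwrite('pics/s14.png',cv2.resize(c['frame'][140:260,190:360,::-1],None,fx=4,fy=4,interpolation=cv2.INTER_CUBIC))
delta(np.r_[BAY,200],16.67)
E
```

```text
[[275.4, 158.4], [237.8, 158.4], [276.5, 99.5], [236.6, 99.5]] [[190.8, 158.4], [153.1, 158.4], [186.7, 99.5], [146.8, 99.5]]
t16.28 pos [ 490.4 -258.7  221.1] yaw 16.73 F [ 0.3  1.2 -0.5] grip 0.748
row [-0.0044, 0.0039, 0.001] [3.99, -0.07, 2.09] dist 4.51
```

View pics/w14.png

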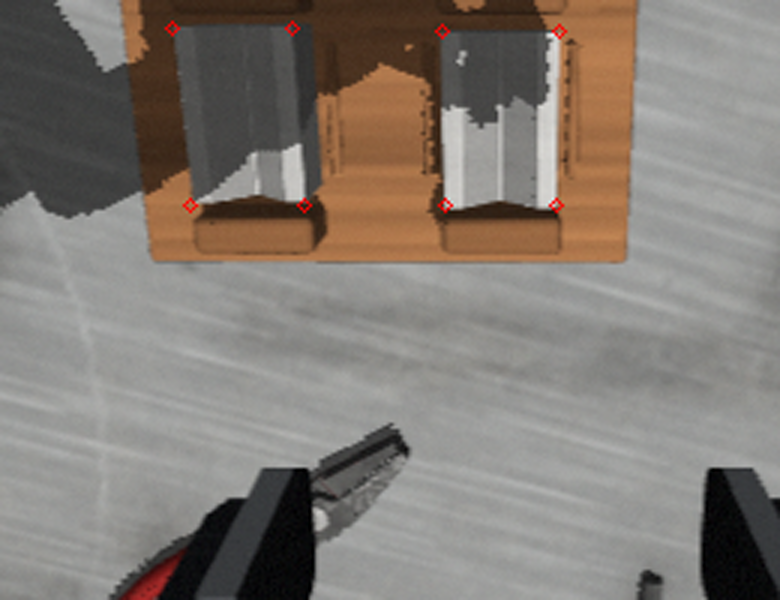

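View pics/s14.png

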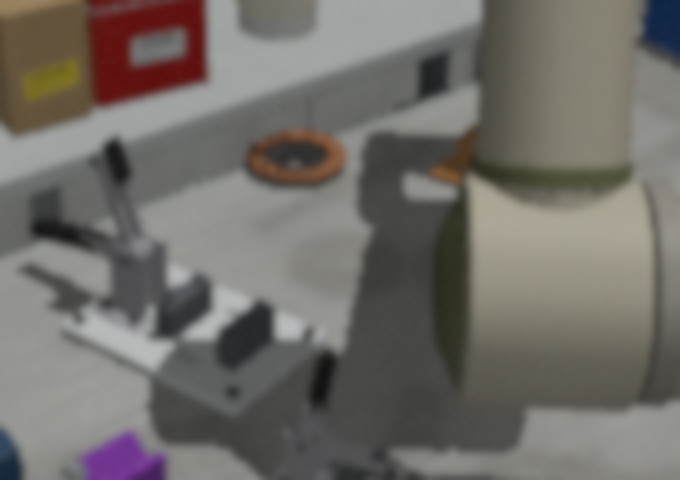

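The block sits in the right bay within about 1 mm of the predicted corners, groove up. The twin is at its predicted place and the clamp is still open. Handing in.

```bash
python3 -c "
from rig import ctrl,job
s=ctrl.sense();print(s['time_s'],s['force'].round(1),s['dq'].round(3),s['eef_pos'].round(1))
print(job.finish_job())"
```

```text
16.2833 [ 0.3  1.2 -0.5] [ 0.016  0.055  0.032  0.002 -0.009  0.004] [ 490.4 -258.7  221.1]
the job is handed in; nothing more can be done
None
```

The V block is in the empty bay of the stand, groove up and let go, and the clamp is open. I handed the job in at 16.3 s; no verdict is reported.

**What I did:**
- **Clamp:** I pushed the handle over with the closed fingers until the lever swung fully open by itself. The block was still in the nest afterwards.
- **First grasp:** I turned the gripper half round so its camera would clear the raised lever. Then I gripped the block by its ends, lifted it and set it down flat on the bare bench.
- **Second grasp:** I let go, took it again across its sides and lowered it into the empty bay. Contact came at the height I had predicted.

**Last checks:**
- **Block:** its corners in the final wrist picture lie within about 1 mm of the bay's predicted position.
- **Twin:** it is also where it should be, to within about 1 mm.
- **Clamp:** the last scene picture shows the handle still laid back and the arm still up.
- **Disc and tape:** the disc looks unmoved. I last saw the tape on the way to the stand and did not measure it at the end.
- **Robot:** the gripper was about 180 mm above the block. The force reading was near zero and the arm was only settling slightly.

None of these checks failed or disagreed. The largest calibration difference I saw was about 3 mm, between the first overhead pictures and the closer wrist views.

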